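# Set the stock tags in front of the parts bins

### The arm

A 6-joint arm with a two-finger parallel gripper is mounted at the origin on a cart in front of the work surface, level with it; the furniture and walls round the work are solid. World frame = base frame: x ahead of the robot, y to its left, z up, the work surface at z = 0. Lengths are in m, angles in rad, forces in N, time in s.
With the tool pointing down it reaches from about 0.35 to 0.875 m from the base axis. Payload 4.2 kg.
Tool frame: the origin (TCP) lies midway between the tips of the shut fingers; the grasp point (between the pads) lies 19 mm behind it; z points along the fingers, y is the line along which they close (so a half turn about z gives the same grasp; the last joint's range is limited). The gripper opens to 85 mm and grips with 20 to 120 N. Pads are 22 mm wide; open, the fingers measure 114 mm over their backs; the gripper's body (76 mm by 85 mm) begins 54 mm behind the grasp point. The pads swing forward as they close: fully open they stand 13 mm farther back than shut.
Start: joints at [1.397, 0.385, 0.008, 0, -1.194, -0.259], TCP at [0.262, 0.567, 0.231] pointing down, gripper open.
Joint ranges: [-3.14, 3.14], [-1.21, 2.06], [-1.07, 1.41], [-3.16, 2.05], [-2.99, -0.16], [-3.1, 3.1]. Speed limits (rad/s): [2.79, 2.79, 3.14, 3.14, 3.14, 3.14].

### API

Orientations are given as a unit quaternion [x, y, z, w].
In Python, from plant import r, eoat, kin, get_image, camera_params, finder, current_time_s, current_joints, current_joint_velocities, current_tau, current_tcp_pos, current_orientation, current_force, current_ft_torque, current_gripper_width, current_finger_force gives the robot as it stands. Calls block until the motion is done:
- r.goto(position, orientation): joint-space move of the TCP to a pose.
- r.move_linear(position, rot=None, max_speed=0.15): straight line of the TCP; rot=None keeps the orientation; max_speed is the mean speed in m/s.
- r.move_joints(angles): joint-space move.
- eoat.move_gripper(opening, grasp_force=None): finger opening in m; grasp_force is the grip in N (None keeps the last); returns when the fingers have stopped.
- r.dwell(seconds).
- kin.solve_ik(position, orientation): joint angles nearest the present ones, or None.
- get_image(name): name is "side" or "top"; returns the picture (480x640x3 uint8, blue, green, red); there is no depth.
- camera_params(name): a dict with "camera_matrix" (3x3 intrinsics, pixels), "world_from_camera" (4x4, takes a point from camera to world coordinates). Camera axes: x right, y down, z forward; pixel columns grow to the right and rows downward; lengths in m; the calibration is good to about 2 mm. A picture is of the moment at which its call begins. camera_params takes no time and is no camera call.
A pose or a line that the arm cannot do raises r.IKError and nothing moves.
- r.close_job(): hands the job in; it is judged then, once.
Trained networks look in the newest picture that a camera, given by its name, has taken for a name from the list of things; names that differ only in an ending like _2 or _b are one class to them, and where a whole thing is asked for, a point or a joint stands for the part that bears it (a point fixed in the world has none). Each returns a list of dicts, best first, with "score" (0 to 1); they miss things now and then, are a little off and sometimes report something else, mostly with a low value. They report only what shows in the picture. A call takes as long as a camera call.
- finder.search_frame(camera, name): "rect" ([left, top, right, bottom] as shares, 0 to 1, of the picture: columns of its width, rows of its height, round what is visible of it).
- finder.cut_out(camera, name): "pixels" (480x640 bool, what is visible of it) and "rect" ([left, top, right, bottom] as shares, 0 to 1, of the picture: columns of its width, rows of its height, round what is visible of it).
Readings, each from a call of its own:
- current_time_s(): time.
- current_joints(): joint angles.
- current_joint_velocities(): joint speeds.
- current_tau(): joint torques, N m.
- current_tcp_pos(): TCP position.
- current_orientation(): TCP orientation.
- current_force(): force on the tool from outside, world axes, zero at the start.
- current_ft_torque(): the same for the moment, N m.
- current_gripper_width(): finger opening in m.
- current_finger_force(): force on a finger pad.
Only numpy, scipy, OpenCV 4.12 (cv2) and the standard library are available. Lean on these libraries where they do the work, as an engineer would, in place of code of your own. Each camera call takes 0.05 s, during which the arm holds its last target. There are 200 camera calls.

### The job

Each of the three parts bins has a hinged tag on the post right in front of it. With a fingertip, push over the tags that are wrong so that every bin with fittings in it shows the face with the round disc (tag leaning fully left) and every empty bin shows the plain face (tag leaning fully right). Do not pick anything up, and leave the parts in the bins and the other things around where they are.

Things in the scene. Friction and masses are not known exactly. Their poses are not given: they have to be found in the camera images.
- stand: low grey steel stand, deck 180 (x) x 340 (y) mm, flat top 45 mm above the table; origin on the table under its centre; +x points from the tags to the bins (away from the robot), +y to the left. Fixed. Three bins stand side by side on its back half, 115 mm apart, each with a tag post 100 mm in front of the bin's centre. A tall tubular push handle stands along the right edge of the table.
- bin_a: open grey picking bin fixed on the stand, 80 wide (y) x 96 deep (x) x 45 mm high (front 24 mm); origin under its centre. It stands in any of the three slots; it is stocked if fittings lie in it, otherwise empty.
- post_a: dark steel tag post fixed on the stand, its hinge pin runs along x, 80 mm above its foot; origin under its foot, axes as the stand's. It belongs to the bin right behind it (100 mm from post to bin centre along +x); which post stands before which bin varies.
- hinge_a (a point): middle of the hinge pin of the tag on post_a, 125 mm above the table; fork 58 mm long along x, 10 mm wide, so nothing of the post reaches more than 5 mm above the pin.
- edge_a (a point): middle of the free edge of the tag on post_a, 42 mm from the hinge pin. The tag is a plain aluminium plate 40 mm wide (x), 42 mm long, 3 mm thick, 20 to 42 g, the disc stands 2.5 mm proud on one face, its middle 23 mm from the pin
- tag_a (a joint): lean of the tag on post_a (rad): 0 upright, +0.9 leaning to the left (+y) against its stop, with the face with the raised round disc (24 mm) up: stocked; -0.9 leaning to the right (-y), with the plain face up: empty. Light hinge: the tag falls to the stop of the side it leans to; pushed sideways a little past upright it drops over. At a stop its free edge is 26 mm above the pin and 33 mm to its side.
- bin_b: open grey picking bin fixed on the stand, 80 wide (y) x 96 deep (x) x 45 mm high (front 24 mm); origin under its centre. It stands in any of the three slots; it is stocked if fittings lie in it, otherwise empty.
- post_b: dark steel tag post fixed on the stand, its hinge pin runs along x, 80 mm above its foot; origin under its foot, axes as the stand's. It belongs to the bin right behind it (100 mm from post to bin centre along +x); which post stands before which bin varies.
- hinge_b (a point): middle of the hinge pin of the tag on post_b, 125 mm above the table; fork 58 mm long along x, 10 mm wide, so nothing of the post reaches more than 5 mm above the pin.
- edge_b (a point): middle of the free edge of the tag on post_b, 42 mm from the hinge pin. The tag is a plain aluminium plate 40 mm wide (x), 42 mm long, 3 mm thick, 20 to 42 g, the disc stands 2.5 mm proud on one face, its middle 23 mm from the pin
- tag_b (a joint): lean of the tag on post_b (rad): 0 upright, +0.9 leaning to the left (+y) against its stop, with the face with the raised round disc (24 mm) up: stocked; -0.9 leaning to the right (-y), with the plain face up: empty. Light hinge: the tag falls to the stop of the side it leans to; pushed sideways a little past upright it drops over. At a stop its free edge is 26 mm above the pin and 33 mm to its side.
- bin_c: open grey picking bin fixed on the stand, 80 wide (y) x 96 deep (x) x 45 mm high (front 24 mm); origin under its centre. It stands in any of the three slots; it is stocked if fittings lie in it, otherwise empty.
- post_c: dark steel tag post fixed on the stand, its hinge pin runs along x, 80 mm above its foot; origin under its foot, axes as the stand's. It belongs to the bin right behind it (100 mm from post to bin centre along +x); which post stands before which bin varies.
- hinge_c (a point): middle of the hinge pin of the tag on post_c, 125 mm above the table; fork 58 mm long along x, 10 mm wide, so nothing of the post reaches more than 5 mm above the pin.
- edge_c (a point): middle of the free edge of the tag on post_c, 42 mm from the hinge pin. The tag is a plain aluminium plate 40 mm wide (x), 42 mm long, 3 mm thick, 20 to 42 g, the disc stands 2.5 mm proud on one face, its middle 23 mm from the pin
- tag_c (a joint): lean of the tag on post_c (rad): 0 upright, +0.9 leaning to the left (+y) against its stop, with the face with the raised round disc (24 mm) up: stocked; -0.9 leaning to the right (-y), with the plain face up: empty. Light hinge: the tag falls to the stop of the side it leans to; pushed sideways a little past upright it drops over. At a stop its free edge is 26 mm above the pin and 33 mm to its side.
- quick_coupling: brass quick coupling 27 x 51 x 27 mm, lying in a stocked bin; origin under its middle
- brass_tee: brass tee fitting 28 x 50 x 14 mm, lying in a stocked bin; origin under its middle
- push_in_1: black push-in tube fitting 14 x 35 x 14 mm, lying in a stocked bin; origin under its middle
- push_in_2: grey push-in tube fitting 14 x 35 x 14 mm, lying in a stocked bin; origin under its middle
- bolt_m8_1: M8 hexagon bolt 15 x 46 x 13 mm, lying in a stocked bin; origin under its middle
- thread_tape: white roll of thread tape, 54 mm across, 15 mm high, on the stand's deck between two tag posts; origin under its centre. Bystander
- spare_coil: black valve coil 30 x 36 x 46 mm, on the stand's deck between two tag posts; origin under its centre. Bystander
- tape_measure: yellow and black tape measure 34 x 79 x 57 mm on the table to the left of the stand. Bystander

How it is judged:
By the outcome, as a careful person would: the job done as asked, in the order asked, and still so for the second after the job is handed in, with the robot touching nothing.
It also fails if it takes over 40 s, if anything falls off the work surface, if the arm or the gripper's body presses on something with over 40 N, if the wrist force passes 120 N, or if a joint passes its speed limit or range.

## Working session

There is one attempt and no reset: what is moved stays moved. The work goes in short steps, each a Python script; the robot and the scene stay as the last script left them, time stands still between calls to the robot, and variables do not carry over. Pictures are saved under pics/ and viewed, at most 10 in all, crops included, and the job is handed in when it is done.

```bash
mkdir -p pics; cat > h.py <<'E'
import numpy as np,cv2
from plant import *
def px2w(cam,u,v,z):
    p=camera_params(cam);K=np.array(p["camera_matrix"]);T=np.array(p["world_from_camera"])
    d=T[:3,:3]@np.linalg.solve(K,[u,v,1.]);o=T[:3,3]
    return o+d*(z-o[2])/d[2]
def w2px(cam,P):
    p=camera_params(cam);K=np.array(p["camera_matrix"]);T=np.linalg.inv(np.array(p["world_from_camera"]))
    q=K@(T[:3,:3]@np.array(P)+T[:3,3]);return q[:2]/q[2]
E
python3 - <<'E'
from h import *
for c in("top","side"):
    cv2.imwrite(f"pics/{c}1.png",get_image(c)); T=np.array(camera_params(c)["world_from_camera"]);print(c,T.round(3).tolist())
    for n in("bin_a","post_a","tag_a","stand","thread_tape","spare_coil"):
        for d in finder.search_frame(c,n)[:4]:
            l,t,R,b=np.array(d["rect"])*[640,480,640,480];print(n,round(d["score"],2),[round(x) for x in(l,t,R,b)])
print(current_orientation(),current_time_s())
E
```

```text
top [[0.02, -0.998, 0.062, 0.476], [-0.999, -0.023, -0.041, 0.026], [0.042, -0.061, -0.997, 0.978], [0.0, 0.0, 0.0, 1.0]]
bin_a 0.97 [386, 177, 437, 229]
bin_a 0.88 [271, 183, 319, 239]
bin_a 0.67 [328, 181, 374, 234]
bin_a 0.2 [377, 243, 395, 260]
post_a 0.9 [288, 244, 316, 278]
post_a 0.7 [345, 246, 366, 271]
post_a 0.7 [316, 238, 343, 266]
post_a 0.58 [407, 238, 422, 266]
tag_a 0.96 [409, 241, 425, 265]
tag_a 0.89 [347, 246, 362, 268]
tag_a 0.71 [410, 191, 425, 215]
tag_a 0.59 [296, 251, 320, 274]
stand 0.79 [267, 180, 439, 274]
stand 0.18 [385, 178, 436, 229]
thread_tape 0.67 [316, 238, 341, 265]
thread_tape 0.67 [347, 246, 363, 269]
thread_tape 0.18 [270, 178, 441, 275]
spare_coil 0.83 [376, 245, 395, 260]
spare_coil 0.33 [407, 244, 425, 264]
side [[0.923, -0.168, 0.347, 0.223], [-0.386, -0.414, 0.825, -0.758], [0.005, -0.895, -0.447, 0.546], [0.0, 0.0, 0.0, 1.0]]
bin_a 0.73 [318, 240, 355, 285]
bin_a 0.6 [374, 290, 442, 350]
post_a 0.81 [304, 249, 337, 315]
post_a 0.64 [282, 242, 308, 284]
post_a 0.59 [336, 282, 357, 353]
post_a 0.21 [304, 255, 333, 277]
tag_a 0.74 [306, 249, 331, 279]
tag_a 0.71 [338, 277, 357, 311]
tag_a 0.69 [284, 242, 311, 251]
stand 0.65 [278, 265, 449, 368]
thread_tape 0.69 [338, 281, 359, 310]
thread_tape 0.67 [284, 242, 307, 251]
thread_tape 0.66 [301, 281, 329, 304]
spare_coil 0.74 [335, 283, 353, 356]
spare_coil 0.23 [376, 289, 440, 347]
[ 9.76671027e-01 -2.14741017e-01 -1.03311138e-05  4.70262602e-06] 0.7
```

View pics/top1.png

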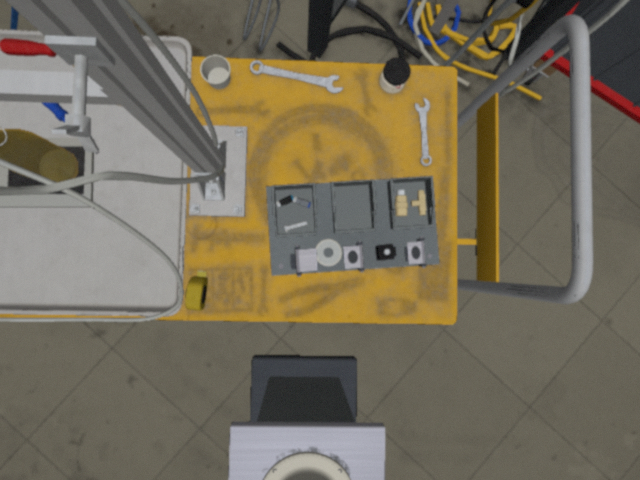

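View pics/side1.png

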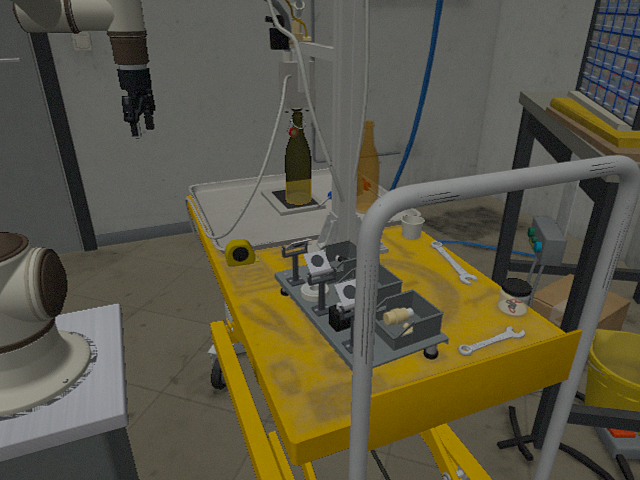

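```bash
python3 - <<'E'
from h import *
a=cv2.imread("pics/top1.png")[165:285,260:450]; cv2.imwrite("pics/t2.png",cv2.resize(a,None,fx=4,fy=4,interpolation=cv2.INTER_CUBIC))
a=cv2.imread("pics/side1.png")[230:370,270:460]; cv2.imwrite("pics/s2.png",cv2.resize(a,None,fx=4,fy=4,interpolation=cv2.INTER_CUBIC))
E
```

```text
(no output)
```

View pics/t2.png

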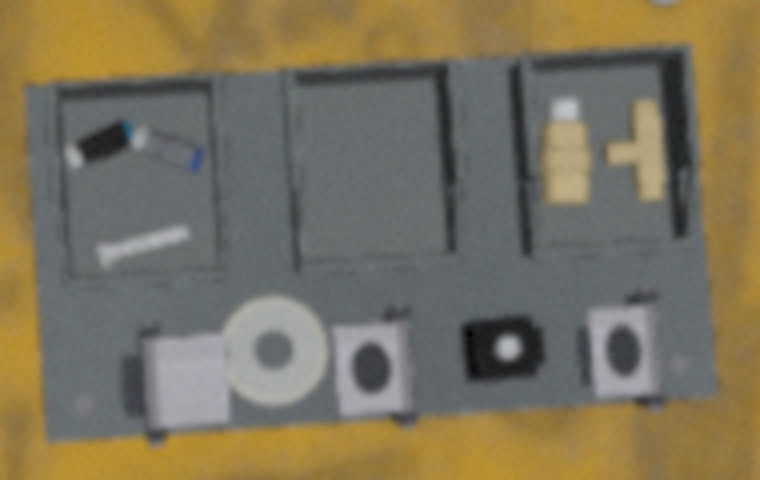

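View pics/s2.png

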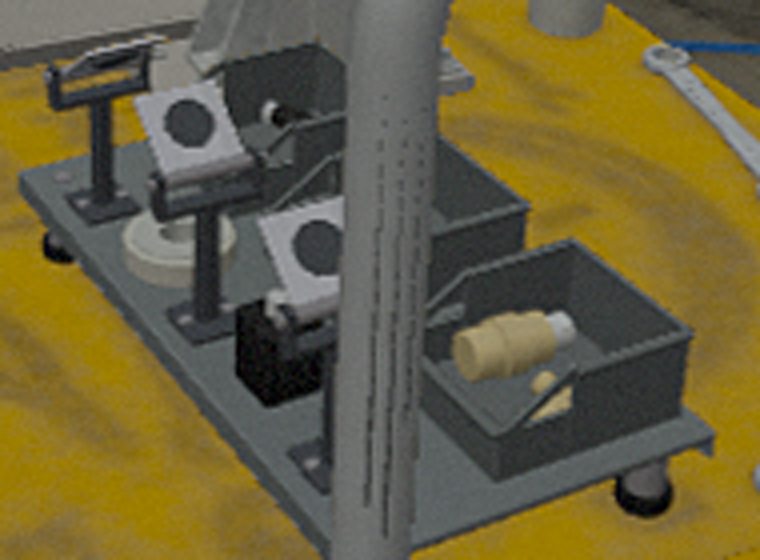

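```bash
python3 - <<'E'
from h import *
P=[px2w("top",*p,.125) for p in((298.3,261.3),(360.3,256.5),(421.5,252.5))]
print(np.array(P).round(4))
C=[px2w("top",260+u/4,165+v/4,.045)for u,v in((25,88),(690,45),(716,397),(48,440))];print(np.array(C).round(4))
c=np.mean(C,0);y=C[0]-C[1]+C[3]-C[2];y/=np.linalg.norm(y);x=np.array([y[1],-y[0],0]);print(c,y)
for s in(1,0,-1):print("hinge from post pred -?",s,[ (p-c)@x for p in P][1-s],[(p-c)@y for p in P][1-s])
for n,p in dict(pole=(213,190),plateRB=(246,215),plateL=(190,215)).items():print(n,px2w("top",*p,0).round(3))
for p in P:print(w2px("side",p))
m=(P[0]+P[1])/2
yaw=np.arctan2(-y[0],y[1])
for s in(1,-1):
    ps=yaw+s*np.pi/2;q=[np.cos(ps/2),np.sin(ps/2),0,0]
    for z in(.3,.139):print(s,kin.solve_ik([m[0],m[1],z],q))
for p in((.2,.38,.3),(.36,.2,.3)):print(kin.solve_ik(list(p),current_orientation()))
E
```

```text
[[ 0.4858  0.0274  0.125 ]
 [ 0.497  -0.086   0.125 ]
 [ 0.5068 -0.1993  0.125 ]]
[[ 0.6343  0.0952  0.045 ]
 [ 0.6658 -0.242   0.045 ]
 [ 0.4867 -0.2562  0.045 ]
 [ 0.4585  0.079   0.045 ]]
[ 0.56133242 -0.08100818  0.045     ] [-0.0884589   0.99607983  0.        ]
hinge from post pred -? 1 -0.06563185561029154 0.11464737745421737
hinge from post pred -? 0 -0.06453690914985298 0.0007582441659206729
hinge from post pred -? -1 -0.0647998534849086 -0.112962024210921
pole [0.633 0.209 0.   ]
plateRB [0.582 0.139 0.   ]
plateL [0.579 0.255 0.   ]
[294.88189116 246.26377841]
[322.09847272 272.24158735]
[355.03884414 304.61412117]
1 [ 0.27107521  0.1109569  -0.18823861  0.         -1.27160082  2.95909211]
1 [ 0.27107521  0.2542533  -0.4423673   0.         -0.87417572  2.95909211]
-1 [ 0.27107521  0.1109569  -0.18823861  0.         -1.27160082 -0.18250054]
-1 [ 0.27107521  0.2542533  -0.4423673   0.         -0.87417572 -0.18250054]
[ 1.46760656e+00 -6.00869430e-03 -3.13800378e-01 -2.26573819e-05
 -1.26301165e+00 -3.29656673e-01]
[ 9.05578845e-01 -3.99317095e-02 -3.46631499e-01 -1.52467886e-05
 -1.26411398e+00  2.32368779e-01]
```

```bash
cat >> h.py <<'E'
H0=np.array([.486,.0285,.125]);H1=np.array([.4965,-.0865,.125])
Y=np.array([-.0912,.9958,0]);M=(H0+H1)/2
ps=.0913-np.pi/2;Q=[np.cos(ps/2),np.sin(ps/2),0,0]
def at(y,z):p=M+Y*y;return [p[0],p[1],z]
def st(s=""):print(s,current_time_s(),np.round(current_tcp_pos(),4),np.round(current_force(),1))
E
python3 - <<'E'
from h import *
r.move_linear([.2,.38,.3],max_speed=.25);st()
eoat.move_gripper(0.0)
r.goto([.41,-.02,.3],Q);st()
r.move_linear(at(0,.30),max_speed=.2)
r.move_linear(at(0,.185),max_speed=.2);st()
t=get_image("top");s=get_image("side")
print(w2px("top",at(0,.185)),w2px("side",at(0,.185)))
a=cv2.resize(s[190:340,230:430],None,fx=3.5,fy=3.5);b=cv2.resize(t[165:285,260:450],(700,420))
cv2.imwrite("pics/s3.png",a);cv2.imwrite("pics/t3.png",b)
E
```

```text
1.6833 [0.2001 0.3806 0.2997] [0.6 0.9 0.4]
 4.1083 [ 0.4101 -0.0194  0.3   ] [ 0.1 -1.1  0. ]
 5.3917 [ 0.4918 -0.0288  0.1864] [ 0.3  0.6 -0. ]
[331.52570142 258.37883725] [307.21689946 229.21092013]
```

View pics/s3.png

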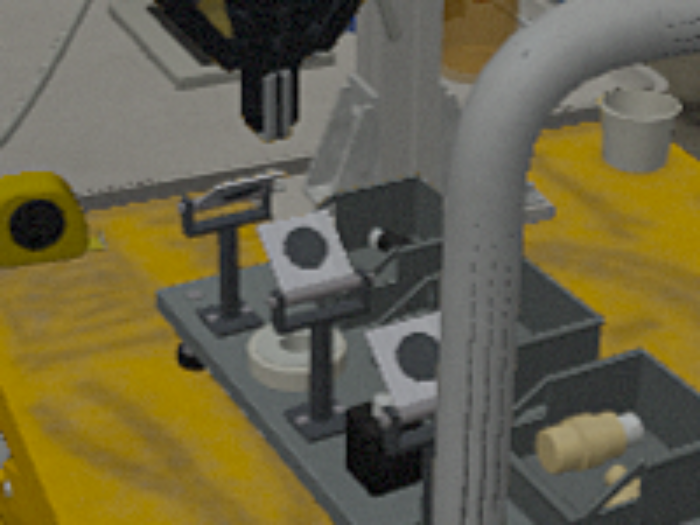

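The tip sits over the gap as predicted (crop pixel 272,137). Bin contents are left stocked, middle empty, right stocked. The left tag (plain) and middle tag (disc) are therefore wrong, and the right tag is correct.

```bash
python3 - <<'E'
from h import *
for s in(1,-1):
    r.move_linear(at(0,.137),max_speed=.12);st("down")
    for y,z in((.0137,.139),(.035,.148),(.0587,.152)):
        r.move_linear(at(s*y,z),max_speed=.08);st()
    r.move_linear(at(s*.0587,.20),max_speed=.15)
    if s>0:r.move_linear(at(0,.20),max_speed=.15)
r.move_linear([.41,-.05,.30],max_speed=.2);st()
r.move_linear([.36,.2,.30],max_speed=.25);r.dwell(.3)
t=get_image("top");s=get_image("side")
a=cv2.resize(s[230:370,270:460],(700,516));b=cv2.resize(t[165:285,260:450],(700,442))
cv2.imwrite("pics/s4.png",a);cv2.imwrite("pics/t4.png",b)
E
```

```text
down 6.0417 [ 0.4919 -0.029   0.1377] [-0.1 -0.5  0.3]
 6.3667 [ 0.4905 -0.0148  0.1398] [ 0.4 -0.7  1.2]
 6.8083 [0.4881 0.0065 0.1482] [ 0.3  0.4 -0.7]
 7.2583 [0.4858 0.0298 0.152 ] [-0.2 -0.1  0.2]
down 8.9417 [ 0.4918 -0.0286  0.1375] [0.8 0.4 1.4]
 9.2667 [ 0.493  -0.043   0.1398] [ 0.1  0.5 -0.1]
 9.7083 [ 0.4944 -0.0645  0.1481] [-0.7  0.  -0.5]
 10.1583 [ 0.4965 -0.0878  0.1519] [-0.9 -0.1  0.3]
 11.4583 [ 0.4098 -0.05    0.2988] [-0.  -0.4 -0.2]
```

View pics/s4.png

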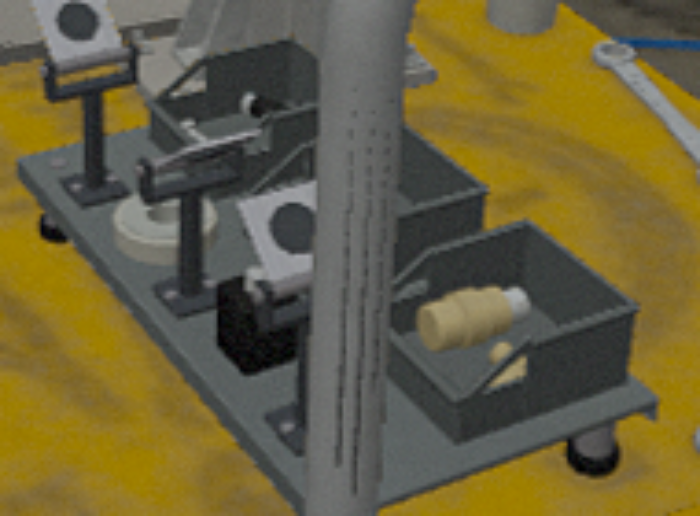

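View pics/t4.png

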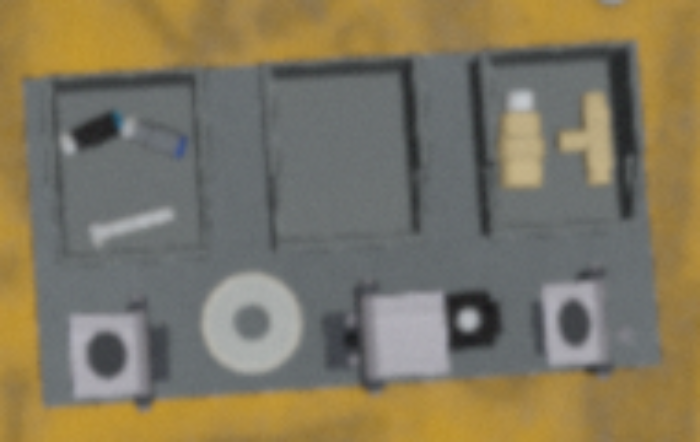

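The top view now shows the left tag with its disc up and leaning left (crop 107,355), the middle tag plain and leaning right (405,335), and the right tag unchanged with its disc up (575,325). The parts and bystanders have not moved.

```bash
python3 -c "
from plant import *
print(r.close_job(),current_time_s())"
```

```text
the job is handed in; nothing more can be done
the job is handed in; nothing more can be done
```

The left tag now shows its disc and the middle tag its plain face; the right tag was already correct, so I left it alone, and I handed the job in about 13 s into the 40 s limit.

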